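# Ratchet a clamping lever to grip a filter drier

## Task

Clamp the copper filter drier that lies between the orange pads of the blue bench clamp: turn the red lever clockwise (seen from above) to near its stop, lift it clear of the serrations, swing it back, let it drop fully into the teeth and turn on, repeating as needed, until you feel the drier held firmly between both pads, without crushing its thin shell. Leave the lever fully down in its teeth, let go, and do not disturb the things around.

Things in the scene. Friction and masses are not known exactly. Their poses are not given: they have to be found in the camera images.
- clamp: blue bench clamp, bolted to the bench (place and yaw vary). Base plate 200 x 112 mm, 12 mm thick, from 60 mm behind to 140 mm ahead of the origin along x. Origin: on the upright lever axis at bench level; z up; x points from the lever axis to the jaws. Round housing 80 mm across under the hub. A steel screw head, 20 mm across, on the axis tops out 109 mm above the bench.
- hub_axis (a point): steel serrated hub on the lever axis; the point is at its tooth tops, 70 mm up. 15 teeth, pitch 0.419 rad; clockwise moves the jaw along the clamp's x, 8 mm per rad. It takes 0.6 N m to turn (6.7 N at the grip) while the jaw runs free (a hand that stops may read about 0.3 to 0.4), and stays where left. From the start, about 1.55 to 2.05 rad of hub turning pinch the drier: where, can only be felt.
- lever (a joint): swing of the red lever about the upright axis, rad: 0 when it points along the clamp's -x, growing clockwise as seen from above (tightening); solid stops at -0.75 and +0.75 (full swing too short for the job). While down, its three teeth sit between the hub's with about 0.08 rad of play, and it turns the hub both ways.
- lever_lift (a joint): height of the lever above its seat, m: 0 seated, 0.012 at the top of its travel. A spring and its weight press it down (about 5 N seated, 8 N at the top). Above 0.007 the teeth are clear and the lever swings freely without the hub. Where round tooth tops meet (possible at the start too) it stands at 0.004 to 0.006 and slips over the hub until swung a little and let down: then it drops in.
- lever_grip (a point): centre of the lever's hand grip, 90 mm from the axis, 98 mm above the bench when seated: a level red bar 52 mm long (pointing away from the axis), 15 mm wide, 19 mm tall, with a round end 19 mm thick, pinched across its width from above. Site axes turn with the lever; x points from the grip to the axis.
- stop_pin (a point): top of one of two steel stop pins, 10 mm thick, 96 mm tall, 48 mm from the axis, either side of the lever (this one on the clamp's +y side, where clockwise turning ends; the other mirrored)
- jaw_pad: spring-backed orange pad on the moving jaw, 9 x 62 x 29 mm; its face is 70 mm ahead of this body's origin along the clamp's x. Once the drier is pinched, the torque to turn rises by 0.008 N m per N of clamping force (130 N per rad): 0.76 N m (8.4 N at the grip) at 20 N, 0.96 (10.7 N) at 45 N, 1.16 (12.9 N) at 70 N. Firm is 20 to 70 N; over 100 N crushes it. A tight pinch carries part as twist.
- fixed_jaw (a point): top centre of the inner face of the blue fixed jaw, 51 mm above the bench. An orange back pad 9 mm thick stands in front of it, set off from it by an unknown 1 to 5 mm; the drier is squeezed against that pad.
- drier: copper-brown filter drier, 160 mm long, 29 mm thick, with thin tube ends and a yellow tag, 110 g. It lies loose on the base plate across the clamp between the two orange pads. Origin: centre of its underside; x along its length.
- flux_tin: bystander: yellow and grey tin, 65 mm across, 33 mm tall, origin under its centre; leave it alone
- tape_roll: bystander: black tape roll, 63 mm across, 19 mm tall, origin under its centre; leave it alone
- capacitor: bystander: white upright can, 35 mm across, 66 mm tall, origin under its centre; leave it standing

How it is judged (in metres and radians):
On the way, in this order (a step that is already met when the one before it is completed fails the run):
1. the lever, seated in its teeth, is turned clockwise to near the end of its swing (value of joint lever above 0.45 rad and value of joint lever_lift below 0.003 m), for 0.1 s.
2. the lever is lifted clear of the serrations and swung back (value of joint lever below 0.1 rad and value of joint lever_lift above 0.006 m).
3. the lever is down in its teeth again (value of joint lever_lift below 0.003 m), for 0.1 s.
At the end, for the whole second after the job is handed in: the moving pad presses the drier against the back pad with 20 to 70 N, the drier is at rest, and the lever is seated in its teeth (lift under 3 mm) (contact force between jaw_pad and drier between 20 and 70 N and value of joint lever_lift below 0.003 m and linear speed of drier below 0.01 m/s); the robot touches nothing.
It fails at once if the drier is crushed (over 100 N between pad and drier) (contact force between jaw_pad and drier above 100 N).
It fails at once if a bystander (tin, tape roll or can) is moved by more than 20 mm or the can is knocked over (distance of any of flux_tin, tape_roll, capacitor from where it was at the start of the episode above 0.02 m or angle between capacitor's own z axis and vertical above 0.5 rad).
It also fails if it takes over 72 s, if anything falls off the work surface, if the arm or the gripper's body presses on something with over 40 N, if the wrist force passes 120 N, or if a joint passes its speed limit or range.

## Robot

A 7-joint arm with a two-finger parallel gripper is mounted at the origin on the work surface; the furniture and walls round the work are solid. World frame = base frame: x ahead of the robot, y to its left, z up, the work surface at z = 0. Lengths are in m, angles in degrees, forces in N, time in s.
With the tool pointing down it reaches from about 0.4 to 0.875 m from the base axis. Payload 19.3 kg.
Tool frame: the origin (TCP) lies midway between the tips of the shut fingers; the grasp point (between the pads) lies 19 mm behind it; z points along the fingers, y is the line along which they close (so a half turn about z gives the same grasp; the last joint's range is limited). The gripper opens to 85 mm and grips with 20 to 120 N. Pads are 22 mm wide; open, the fingers measure 114 mm over their backs; the gripper's body (76 mm by 85 mm) begins 54 mm behind the grasp point. The pads swing forward as they close: fully open they stand 13 mm farther back than shut.
Start: joints at [-67.792, 29.874, -2.08, 91.645, 1.215, 58.505, -6.463], TCP at [0.276, 0.561, 0.231] pointing down, gripper open.
Joint ranges: [-166.77, 166.77], [-17.47, 122.26], [-85.68, 81.53], [9.62, 139.38], [-72.42, 252.41], [9.2, 110.78], [-144.41, 144.41]. Speed limits (degrees/s): [108.29, 108.29, 136.94, 136.94, 172.46, 172.46, 172.46].

## Interface

Orientations are given as [roll, pitch, yaw] about the fixed x, y, z axes, in that order (R = Rz(yaw) Ry(pitch) Rx(roll)).
In Python, from plant import sensors, eyes, manip, models gives the robot as it stands. The module is installed in compiled form; this text tells all that it offers.
- The arm moves only by the tool send_rows, never from a script. Its argument "steps" is a list that holds one entry, the list of rows, each a list of 7 numbers: the shift along the tool's x, y, z in mm, then the turn, a rotation vector about the tool's x, y, z in degrees, then the finger opening in mm, from 0 to 85.4. A call has 1 to 8 rows; each row shifts and turns the commanded pose from where the row before left it, along the tool's axes as they then stand; what a row does not reach is not made up. A row lasts 1/8 s, in which the tool goes at most 62.5 mm and 10.7 degrees, less where a joint would pass 70% of its speed; a pose out of reach is approached as far as the arm can. A call is refused whole if a number of a shift passes 62.5 or a number of a turn 10.7, either way. A call with a gripper value outside its range is refused whole. The fingers move at their own pace and stop on an object; "newtons" is the grip in N (left out, the last holds). Time passes only in rows, so rows that do not move let the fingers close. It gives the time, the measured TCP pose, the force, the opening and the grip force at its end, in the units of the state.
- sensors.observe(): the state, without advancing time (a new reading comes with each control period).
- eyes.read_camera(name): name is "scene" or "top"; returns a dict with "pixels" (400x640x3 uint8, red, green, blue), "range_z" (400x640 float32, m along the optical axis (not along the pixel's ray), 0 where there is no reading), "K" (3x3 intrinsics, pixels), "R" (3x3) and "t" (3): a world point X has camera coordinates R X + t. Camera axes: x right, y down, z forward; pixel columns grow to the right and rows downward; lengths in m; the calibration is good to about 2 mm. A picture is of the moment at which its call begins.
- manip.finish_job(): hands the job in; it is judged then, once.
Trained networks look in a picture, given as the dict that the camera call returned (one of the last four; its "shot" number tells which), for a name from the list of things; names that differ only in an ending like _2 or _b are one class to them, and where a whole thing is asked for, a point or a joint stands for the part that bears it (a point fixed in the world has none). Each returns a list of dicts, best first, with "p" (0 to 1); they miss things now and then, are a little off and sometimes report something else, mostly with a low value. They report only what shows in the picture. A call takes as long as a camera call.
- models.find_in(picture, name): "position" ([row, column] as shares, 0 to 1, of the picture: columns of its width, rows of its height, amid what is visible of it).
- models.cut_out(picture, name): "region" (400x640 bool, what is visible of it) and "position" ([row, column] as shares, 0 to 1, of the picture: columns of its width, rows of its height, amid what is visible of it).
The state is a dict: "clock": time; "qpos": joint angles; "qd": joint speeds; "effort": joint torques, N m; "eef_pos": TCP position; "orientation": TCP orientation; "wrist_force": force on the tool from outside, world axes, zero at the start; "moment": the same for the moment, N m; "width": finger opening in m; "grasp_force": force on a finger pad.
Only numpy, scipy, OpenCV 4.12 (cv2) and the standard library are available. Lean on these libraries where they do the work, as an engineer would, in place of code of your own. Each camera call takes 0.05 s, during which the arm holds its last target. There are 200 camera calls.

## Working session

There is one attempt and no reset: what is moved stays moved. The work goes in short steps, Python scripts to look and compute and a tool call to move; the robot and the scene stay as the last step left them, time stands still between calls to the robot, and variables do not carry over. Pictures are saved under pics/ and viewed, at most 10 in all, crops included, and the job is handed in when it is done.

Besides the shell and the picture viewer there is one more tool, called after "Call:" by a JSON object that holds its "op" and its "data". send_rows: Moves the arm, as the interface text tells. Its arguments: {"type":"object","properties":{"steps":{"type":"array","items":{"type":"array","items":{"type":"array","items":{"type":"number"}}}},"newtons":{"type":"number"}},"required":["steps"]}

```bash
mkdir -p pics; cat > h.py <<'E'
import numpy as np, cv2
from plant import sensors, eyes, manip, models
def w(pic,r,c,z=None):
    K,R,t=pic["K"],pic["R"],pic["t"]
    d=np.linalg.inv(K)@np.array([c,r,1.])
    if z is None:
        return R.T@(d*pic["range_z"][int(r),int(c)]-t)
    o=-R.T@t; v=R.T@d
    return o+v*(z-o[2])/v[2]
def cloud(pic,m):
    r,c=np.nonzero(m&(pic["range_z"]>0)); z=pic["range_z"][r,c]
    P=np.linalg.inv(pic["K"])@np.vstack([c,r,np.ones_like(r)])*z
    return (pic["R"].T@(P-pic["t"][:,None])).T
E
python3 - <<'E'
from h import *
np.set_printoptions(precision=4,suppress=True)
s=sensors.observe(); print({k:np.round(v,3) for k,v in s.items()})
for n in ["top","scene"]:
    p=eyes.read_camera(n); cv2.imwrite(f"pics/{n}0.png",p["pixels"][...,::-1])
    for k in ["lever_grip","hub_axis","stop_pin","fixed_jaw","clamp","jaw_pad","drier","flux_tin","tape_roll","capacitor"]:
        f=models.find_in(p,k)[:2]
        for d in f:
            r,c=d["position"][0]*400,d["position"][1]*640
            print(n,k,round(d["p"],2),round(r),round(c),w(p,min(r,399),min(c,639)))
    for k in ["lever","clamp"]:
        f=models.cut_out(p,k)
        if f: 
            P=cloud(p,f[0]["region"]); print(n,k,f[0]["p"],len(P),P.mean(0),P.min(0),P.max(0))
E
```

```text
{'clock': np.float64(0.0), 'qpos': array([-67.793,  29.91 ,  -2.082,  91.673,   1.213,  58.504,  -6.461]), 'qd': array([-0.049, -0.08 ,  0.003, -0.029,  0.009, -0.018, -0.061]), 'effort': array([  0.001, -92.712,   1.981, -36.993,   0.018,   0.008,   0.   ]), 'eef_pos': array([0.276, 0.56 , 0.231]), 'orientation': array([-179.934,    0.003,  153.772]), 'wrist_force': array([-0.047,  0.261,  0.789]), 'moment': array([-0.004,  0.033, -0.03 ]), 'grasp_force': np.float64(0.0), 'width': np.float64(0.085)}
top lever_grip 0.73 207 351 [ 0.5363 -0.1399  0.0882]
top hub_axis 0.94 191 344 [ 0.5777 -0.1206  0.0884]
top stop_pin 0.87 197 347 [ 0.5598 -0.1273  0.1102]
top fixed_jaw 0.63 190 347 [ 0.58   -0.1286  0.0843]
top clamp 0.92 194 346 [ 0.5654 -0.1245  0.1106]
top clamp 0.49 205 348 [ 0.5404 -0.1315  0.0904]
top jaw_pad 0.63 206 353 [ 0.5401 -0.1441  0.0842]
top drier 0.88 163 343 [ 0.6648 -0.1212  0.0375]
top drier 0.29 204 347 [ 0.5431 -0.1297  0.0855]
top flux_tin 0.83 266 330 [ 0.3852 -0.0879  0.0319]
top flux_tin 0.46 204 349 [ 0.5425 -0.1348  0.0895]
top tape_roll 0.82 216 223 [0.51
[... 453 characters left out ...]
1 [ 0.5309 -0.1714  0.0893]
scene fixed_jaw 0.87 219 340 [ 0.5297 -0.1709  0.0836]
scene clamp 0.86 220 339 [ 0.5443 -0.1537  0.0608]
scene jaw_pad 0.56 212 360 [ 0.6135 -0.1578  0.0448]
scene drier 0.97 202 360 [ 0.6493 -0.1288  0.0385]
scene drier 0.66 180 235 [0.4927 0.176  0.0194]
scene flux_tin 0.66 252 262 [ 0.3765 -0.0893  0.0311]
scene tape_roll 0.58 178 238 [0.5141 0.1953 0.005 ]
scene capacitor 0.58 249 429 [ 0.6291 -0.3374  0.045 ]
scene capacitor 0.55 202 360 [ 0.6486 -0.1286  0.0359]
scene lever 0.78 631 [ 0.5155 -0.1433  0.0929] [ 0.4365 -0.1708  0.0072] [ 0.5861 -0.0811  0.1113]
scene clamp 0.94 3145 [ 0.5677 -0.1445  0.0451] [ 0.4365 -0.1856 -0.0018] [ 0.7558 -0.007   0.1121]
```

View pics/top0.png

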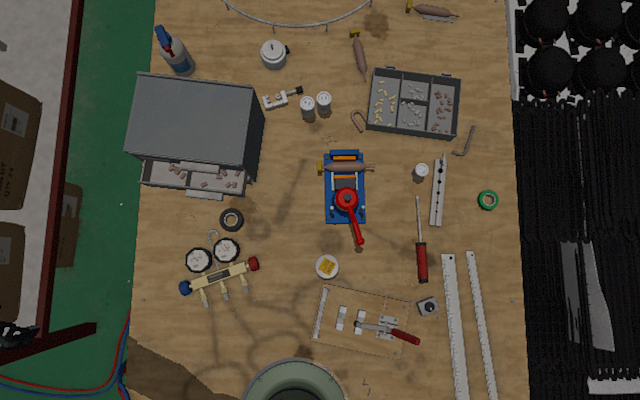

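View pics/scene0.png

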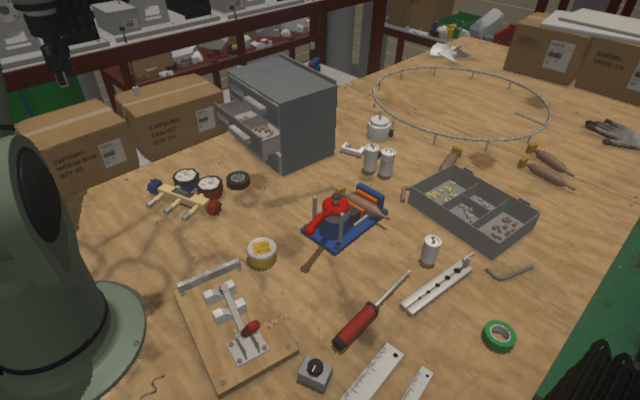

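The top view shows the blue clamp at about (345,185), nearly aligned with world x. The red lever runs from the hub (347,198) to the grip end (360,240), so it points down-right, a negative swing angle. The tin is at (327,267) and the capacitor at (420,172). In the scene view the lever is raised above the clamp at (330,210), with the tin to its left. Next I'll fit the geometry.

```bash
cat > fit.py <<'E'
from h import *
np.set_printoptions(precision=4,suppress=True)
def fit(n,verbose=True):
    p=eyes.read_camera(n)
    hsv=cv2.cvtColor(p["pixels"],cv2.COLOR_RGB2HSV).astype(int); H,S,V=hsv[...,0],hsv[...,1],hsv[...,2]
    A=np.zeros((400,640),bool); A[130:270,290:400]=1
    red=A&((H<6)|(H>174))&(S>150)&(V>60); blue=A&(H>100)&(H<125)&(S>120)
    P=cloud(p,red); P=P[(P[:,2]>.06)&(P[:,2]<.14)]
    B=cloud(p,blue)
    return p,P,B
if __name__=="__main__":
  for n in ["top","scene"]:
    p,P,B=fit(n)
    b=B[(B[:,2]<.02)&(B[:,2]>.004)]
    print(n,len(P),len(B),"plate rect",cv2.minAreaRect(b[:,:2].astype(np.float32)*1000))
    # bar pixels: far from hub
    hub=P[P[:,0]>.55]; bar=P[P[:,0]<.525]
    print("red x",P.min(0),P.max(0)); print("bar",bar.mean(0),np.percentile(bar[:,2],[5,50,95]))
    for a,bb in [(.44,.46),(.46,.48),(.48,.5),(.5,.52),(.52,.54),(.54,.56),(.56,.58),(.58,.6)]:
        q=P[(P[:,0]>=a)&(P[:,0]<bb)]
        if len(q): print(a,len(q),q.mean(0),q[:,1].min(),q[:,1].max(),np.percentile(q[:,2],90))
    r=p["pixels"]
    c=r[130:260,290:420] if n=="top" else r[165:265,290:400]
    cv2.imwrite(f"pics/{n}1.png",cv2.resize(c,None,fx=5,fy=5,interpolation=cv2.INTER_CUBIC)[:600,:,::-1])
E
python3 fit.py
```

```text
top 562 1278 plate rect ((599.676513671875, -126.99674224853516), (196.3237762451172, 109.71969604492188), 2.0271661281585693)
red x [ 0.4408 -0.1689  0.0761] [ 0.5893 -0.1009  0.1128]
bar [ 0.4786 -0.151   0.1044] [0.0936 0.1059 0.1104]
0.44 53 [ 0.4498 -0.1591  0.1061] -0.16892066442039627 -0.1501804259523932 0.10877029287569503
0.46 47 [ 0.4695 -0.1539  0.1069] -0.16309202795836503 -0.1455447521883018 0.10945825116181493
0.48 44 [ 0.4893 -0.1478  0.1069] -0.15574725151205904 -0.14045647148873402 0.10937808553544699
0.5 37 [ 0.5103 -0.1415  0.0982] -0.1486784556256923 -0.13415863291552285 0.10321742581902678
0.52 67 [ 0.5327 -0.131   0.087 ] -0.14819917712498726 -0.10886549181647501 0.09119248470573664
0.54 150 [ 0.5499 -0.1275  0.0872] -0.15595754888356628 -0.10102943536360237 0.09041507907198418
0.56 117 [ 0.5707 -0.1266  0.0884] -0.15590030032632246 -0.10087544834876908 0.09111490038040349
0.58 47 [ 0.584  -0.1278  0.0866] -0.1479372449621436 -0.1059828419206737 0.08943237308168948
scene 564 571 plate rect ((576.841552734375, -169.31558227539062), (92.15296936035156, 217.2964019
[... 202 characters left out ...]
94401715003972 0.10886703456998836
0.46 62 [ 0.47   -0.1573  0.1055] -0.16380769622072464 -0.1486931642968067 0.10869156060266896
0.48 45 [ 0.4883 -0.1523  0.1049] -0.15865978740009154 -0.14373708539568203 0.10904551279302613
0.5 28 [ 0.5097 -0.1464  0.095 ] -0.15311854367546426 -0.13920900524242705 0.10099261993476151
0.52 102 [ 0.5329 -0.1347  0.0859] -0.1655953144024425 -0.10930210835181348 0.09120282139284815
0.54 143 [ 0.5492 -0.1356  0.0872] -0.15847576906590807 -0.1055268444921515 0.09000815541517235
0.56 83 [ 0.5695 -0.1411  0.087 ] -0.1578128063097416 -0.10553894010377837 0.08977004235368193
0.58 7 [ 0.5822 -0.1341  0.0866] -0.1465594061286494 -0.1255032658379327 0.08907698950964517
```

View pics/top1.png

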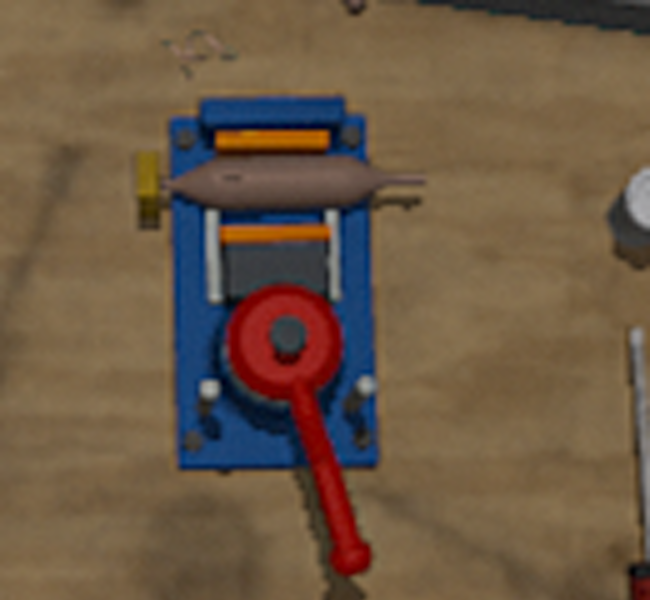

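The crop shows the hub centre at about (288,338), the pins at (210,390) and (365,385), and the grip running down-right. The lever looks seated, with its bar top at about 0.108 m. My estimates:
- Axis: (0.559, -0.130)
- Clamp yaw: 2°
- Lever: about -0.24 rad
- Grip: (0.4725, -0.155)

Next I'll plan the approach rows.

```bash
cat > plan.py <<'E'
import sys,numpy as np
# rows to world x y z(m) yaw(deg) from measured pose, n rows
from plant import sensors
def rows(x,y,z,yaw,n):
    s=sensors.observe(); p=np.array(s["eef_pos"]); psi=s["orientation"][2]
    d=(np.array([x,y,z])-p)*1000/n; t=-((yaw-psi+180)%360-180)/n
    for i in range(n):
        a=np.radians(psi-t*i)
        print([round(v,1) for v in [d[0]*np.cos(a)+d[1]*np.sin(a), d[0]*np.sin(a)-d[1]*np.cos(a), -d[2],0,0,t]])
rows(*map(float,sys.argv[1:5]),int(sys.argv[5]))
E
python3 plan.py .4725 -.155 .17 16 14
```

```text
[np.float64(-35.2), np.float64(-39.7), np.float64(4.4), 0, 0, np.float64(9.8)]
[np.float64(-41.4), np.float64(-33.1), np.float64(4.4), 0, 0, np.float64(9.8)]
[np.float64(-46.5), np.float64(-25.5), np.float64(4.4), 0, 0, np.float64(9.8)]
[np.float64(-50.1), np.float64(-17.2), np.float64(4.4), 0, 0, np.float64(9.8)]
[np.float64(-52.3), np.float64(-8.4), np.float64(4.4), 0, 0, np.float64(9.8)]
[np.float64(-53.0), np.float64(0.7), np.float64(4.4), 0, 0, np.float64(9.8)]
[np.float64(-52.1), np.float64(9.8), np.float64(4.4), 0, 0, np.float64(9.8)]
[np.float64(-49.7), np.float64(18.5), np.float64(4.4), 0, 0, np.float64(9.8)]
[np.float64(-45.8), np.float64(26.7), np.float64(4.4), 0, 0, np.float64(9.8)]
[np.float64(-40.5), np.float64(34.2), np.float64(4.4), 0, 0, np.float64(9.8)]
[np.float64(-34.1), np.float64(40.6), np.float64(4.4), 0, 0, np.float64(9.8)]
[np.float64(-26.7), np.float64(45.8), np.float64(4.4), 0, 0, np.float64(9.8)]
[np.float64(-18.4), np.float64(49.7), np.float64(4.4), 0, 0, np.float64(9.8)]
[np.float64(-9.7), np.float64(52.1), np.float64(4.4), 0, 0, np.float64(9.8)]
```

Call:
{"op": "send_rows", "data": {"steps": [[[-35,-40,4,0,0,9.8,60],[-41,-33,4,0,0,9.8,60],[-46,-25,4,0,0,9.8,60],[-50,-17,4,0,0,9.8,60],[-52,-8,4,0,0,9.8,60],[-53,1,4,0,0,9.8,60],[-52,10,4,0,0,9.8,60],[-50,18,4,0,0,9.8,60]]]}}

```text
clock: 2.4
eef_pos: [0.3894, 0.1518, 0.1995]
orientation: [180.0, -0.0, 75.1]
wrist_force: [1.1, 0.3, 0.0]
width: 0.0605
grasp_force: 0.0
```

Call:
{"op": "send_rows", "data": {"steps": [[[-46,27,4,0,0,9.8,60],[-40,34,4,0,0,9.8,60],[-34,41,4,0,0,9.8,60],[-27,46,4,0,0,9.8,60],[-18,50,4,0,0,9.8,60],[-10,52,4,0,0,9.8,60],[0,0,0,0,0,0,60],[0,0,0,0,0,0,60]]]}}

```text
clock: 3.4
eef_pos: [0.476, -0.1528, 0.1751]
orientation: [-180.0, 0.0, 16.6]
wrist_force: [0.6, 1.2, -0.1]
width: 0.0599
grasp_force: 0.0
```

```bash
python3 plan.py .4725 -.155 .13 16 2; python3 - <<'E'
from h import *
p=eyes.read_camera("scene"); c=p["pixels"][140:270,270:430]
cv2.imwrite("pics/s2.png",cv2.resize(c,None,fx=4,fy=4,interpolation=cv2.INTER_CUBIC)[...,::-1])
E
```

```text
[np.float64(-2.0), np.float64(0.6), np.float64(22.6), 0, 0, np.float64(0.3)]
[np.float64(-2.0), np.float64(0.6), np.float64(22.6), 0, 0, np.float64(0.3)]
```

View pics/s2.png

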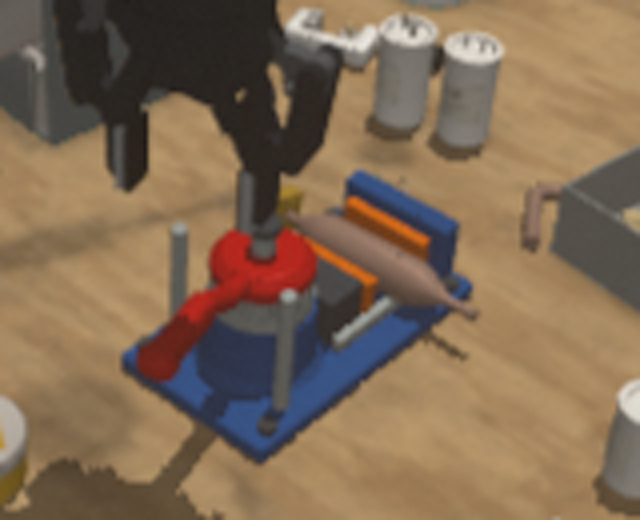

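The gripper, with fingers at (125,160) and (260,200), hangs above and across the lever, which runs from (160,360) to (265,260). Descending now.

Call:
{"op": "send_rows", "data": {"steps": [[[-2,1,30,0,0,0.6,60],[-2,0,30,0,0,0,60],[0,0,20,0,0,0,60],[0,0,12,0,0,0,60],[0,0,0,0,0,0,60],[0,0,0,0,0,0,60]]]}}

```text
clock: 4.2
eef_pos: [0.473, -0.155, 0.084]
orientation: [180.0, -0.1, 16.0]
wrist_force: [0.2, 0.1, -0.6]
width: 0.0599
grasp_force: 0.0
```

```bash
python3 plan.py .4725 -.155 .081 16 1
```

```text
[np.float64(-0.5), np.float64(-0.2), np.float64(3.0), 0, 0, np.float64(-0.0)]
```

Call:
{"op": "send_rows", "data": {"steps": [[[0,0,3,0,0,0,30],[0,0,0,0,0,0,5],[0,0,0,0,0,0,5],[0,0,0,0,0,0,5],[0,0,0,0,0,0,5],[0,0,0,0,0,0,5]]], "newtons": 50}}

```text
clock: 4.95
eef_pos: [0.4723, -0.1545, 0.0804]
orientation: [-179.9, 0.0, 16.0]
wrist_force: [-2.5, 4.0, 6.0]
width: 0.014
grasp_force: 48.6
```

```bash
cat > m.py <<'E'
from h import *
# torque about clamp axis from wrist reading; lever angle from tool position and yaw
AX=np.array([.559,-.130]); YAW=2.0
def rep():
    s=sensors.observe(); p=np.array(s["eef_pos"]); F=np.array(s["wrist_force"]); M=np.array(s["moment"])
    r=p[:2]-AX; th=-np.degrees(np.arctan2(-r[1],-r[0]))+YAW
    T=r[0]*F[1]-r[1]*F[0]
    y=s["orientation"][2]; a=np.radians(y)
    ft=F@[np.sin(a),-np.cos(a),0]; fr=F@[np.cos(a),np.sin(a),0]
    print("t%.2f pos %s yaw %.2f R %.1f th_pos %.3f th_yaw %.3f | F %s M %s Ty %.1f Fx %.1f | rxF %.3f total %.3f w %.4f g %.0f"%(s["clock"],np.round(p,4),y,1000*np.hypot(*r),np.radians(th),np.radians(YAW-y),np.round(F,1),np.round(M,3),ft,fr,T,T+M[2],s["width"],s["grasp_force"]))
if __name__=="__main__": rep()
E
python3 m.py
```

```text
t4.95 pos [ 0.4723 -0.1545  0.0804] yaw 16.02 R 90.1 th_pos -0.241 th_yaw -0.245 | F [-2.5  4.   6. ] M [0.991 0.553 0.367] Ty -4.5 Fx -1.3 | rxF -0.405 total -0.038 w 0.0140 g 49
```

Gripped at 14 mm width. Turning clockwise in small arcs: 5° per row at r = 90 mm is dy = -7.84, dx = +0.34.

Call:
{"op": "send_rows", "data": {"steps": [[[0.3,-7.8,0,0,0,5,5],[0.3,-7.8,0,0,0,5,5],[0.3,-7.8,0,0,0,5,5],[0.3,-7.8,0,0,0,5,5]]]}}

```text
clock: 5.45
eef_pos: [0.4684, -0.1238, 0.0804]
orientation: [-180.0, 0.1, -4.1]
wrist_force: [-6.5, 1.9, 8.9]
width: 0.014
grasp_force: 52.8
```

```bash
python3 m.py
```

```text
t5.45 pos [ 0.4684 -0.1238  0.0804] yaw -4.15 R 90.8 th_pos 0.103 th_yaw 0.107 | F [-6.5  1.9  8.9] M [0.45  1.219 0.765] Ty -1.4 Fx -6.6 | rxF -0.129 total 0.636 w 0.0140 g 53
```

Free-run torque is 0.636 N·m, as expected. Continuing to about 0.63 rad.

Call:
{"op": "send_rows", "data": {"steps": [[[-0.2,-7.8,0,0,0,5,5],[0.2,-7.8,0,0,0,5,5],[0.2,-7.8,0,0,0,5,5],[0.2,-7.8,0,0,0,5,5],[0.2,-7.8,0,0,0,5,5],[0.2,-7.8,0,0,0,5,5],[0,0,0,0,0,0,5]]]}}

```text
clock: 6.32
eef_pos: [0.4827, -0.0787, 0.0804]
orientation: [-180.0, 0.1, -34.0]
wrist_force: [-7.4, 7.6, 14.2]
width: 0.0144
grasp_force: 51.1
```

```bash
python3 m.py
```

```text
t6.33 pos [ 0.4827 -0.0787  0.0804] yaw -33.98 R 91.9 th_pos 0.627 th_yaw 0.628 | F [-7.4  7.6 14.2] M [1.578 1.22  0.573] Ty -2.2 Fx -10.4 | rxF -0.201 total 0.371 w 0.0144 g 51
```

Call:
{"op": "send_rows", "data": {"steps": [[[-0.7,2.4,0,0,0,-1.5,5],[0,0,-4,0,0,0,5],[0,0,-4,0,0,0,5],[0,0,-2,0,0,0,5],[0,0,0,0,0,0,5]]]}}

```text
clock: 6.95
eef_pos: [0.4816, -0.0809, 0.0903]
orientation: [-180.0, 0.0, -32.5]
wrist_force: [4.2, 4.5, -7.1]
width: 0.0141
grasp_force: 48.7
```

```bash
python3 m.py
```

```text
t6.95 pos [ 0.4816 -0.0809  0.0903] yaw -32.45 R 91.7 th_pos 0.600 th_yaw 0.601 | F [ 4.2  4.5 -7.1] M [ 0.996 -0.807  0.493] Ty -6.0 Fx 1.2 | rxF -0.552 total -0.058 w 0.0141 g 49
```

Lifted, with Fz -7 and the tangential torque gone. Swinging back three tooth pitches (72.5°) to about -0.665 rad.

Call:
{"op": "send_rows", "data": {"steps": [[[0.9,12.7,0,0,0,-8,5],[0.9,12.7,0,0,0,-8,5],[0.9,12.7,0,0,0,-8,5],[0.9,12.7,0,0,0,-8,5],[0.9,12.7,0,0,0,-8,5],[0.9,12.7,0,0,0,-8,5],[0.9,12.7,0,0,0,-8,5],[0.9,12.7,0,0,0,-8,5]]]}}

```text
clock: 7.95
eef_pos: [0.4823, -0.1773, 0.0905]
orientation: [180.0, -0.2, 31.8]
wrist_force: [13.7, 11.7, -6.3]
width: 0.0138
grasp_force: 48.8
```

Call:
{"op": "send_rows", "data": {"steps": [[[0.9,13.4,0,0,0,-8.5,5],[0,0,0,0,0,0,5]]]}}

```text
clock: 8.2
eef_pos: [0.4902, -0.1879, 0.0903]
orientation: [-180.0, -0.2, 40.2]
wrist_force: [11.7, 12.9, -7.7]
width: 0.014
grasp_force: 48.8
```

```bash
python3 m.py
```

```text
t8.20 pos [ 0.4902 -0.1879  0.0903] yaw 40.21 R 89.9 th_pos -0.665 th_yaw -0.667 | F [11.7 12.9 -7.7] M [ 2.948 -2.39   0.201] Ty -2.3 Fx 17.2 | rxF -0.209 total -0.008 w 0.0140 g 49
```

Call:
{"op": "send_rows", "data": {"steps": [[[1.4,0,0,0,0,0,5],[0,0,4,0,0,0,5],[0,0,3,0,0,0,5],[0,0,2.6,0,0,0,5],[0,0,0,0,0,0,5]]]}}

```text
clock: 8.82
eef_pos: [0.4902, -0.1873, 0.0806]
orientation: [-180.0, -0.1, 40.0]
wrist_force: [7.3, 8.6, -5.7]
width: 0.0141
grasp_force: 48.9
```

```bash
sed -i 's/-.130\]/-.1275]/' m.py; python3 m.py
```

```text
t8.82 pos [ 0.4902 -0.1873  0.0806] yaw 40.04 R 91.2 th_pos -0.681 th_yaw -0.664 | F [ 7.3  8.6 -5.7] M [ 1.627 -1.397  0.181] Ty -1.9 Fx 11.1 | rxF -0.156 total 0.026 w 0.0141 g 49
```

Call:
{"op": "send_rows", "data": {"steps": [[[1,0,0.8,0,0,0,5],[0.5,0,0.2,0,0,0,5],[0,0,0,0,0,0,5]]]}}

```text
clock: 9.2
eef_pos: [0.4904, -0.1876, 0.0802]
orientation: [-180.0, -0.0, 40.0]
wrist_force: [-3.4, 2.7, 10.9]
width: 0.0142
grasp_force: 51.9
```

```bash
python3 m.py
```

```text
t9.20 pos [ 0.4904 -0.1876  0.0802] yaw 39.98 R 91.2 th_pos -0.684 th_yaw -0.663 | F [-3.4  2.7 10.9] M [0.713 0.493 0.373] Ty -4.3 Fx -0.9 | rxF -0.390 total -0.017 w 0.0142 g 52
```

Seated (z 0.0802, Fz +11). The drive flank should meet at about -0.63. Turning to about -0.05 rad, then feeling in small steps.

Call:
{"op": "send_rows", "data": {"steps": [[[0.3,-7.8,0,0,0,5,5],[0.3,-7.8,0,0,0,5,5],[0.3,-7.8,0,0,0,5,5],[0.3,-7.8,0,0,0,5,5],[0.3,-7.8,0,0,0,5,5],[0.3,-7.8,0,0,0,5,5],[0.3,-7.8,0,0,0,5,5]]]}}

```text
clock: 10.07
eef_pos: [0.4687, -0.138, 0.0802]
orientation: [-180.0, 0.0, 4.8]
wrist_force: [-8.0, 0.8, 16.8]
width: 0.0142
grasp_force: 56.3
```

```bash
python3 m.py
```

```text
t10.07 pos [ 0.4687 -0.138   0.0802] yaw 4.81 R 90.9 th_pos -0.081 th_yaw -0.049 | F [-8.   0.8 16.8] M [0.336 1.584 0.836] Ty -1.5 Fx -7.9 | rxF -0.157 total 0.680 w 0.0142 g 56
```

Call:
{"op": "send_rows", "data": {"steps": [[[0.2,-4.8,0,0,0,3,5],[0.2,-4.8,0,0,0,3,5]]]}}

```text
clock: 10.32
eef_pos: [0.4682, -0.1283, 0.0801]
orientation: [-180.0, 0.1, -1.1]
wrist_force: [-10.8, 1.9, 20.2]
width: 0.0141
grasp_force: 55.9
```

```bash
python3 m.py
```

```text
t10.32 pos [ 0.4682 -0.1283  0.0801] yaw -1.12 R 90.8 th_pos 0.026 th_yaw 0.054 | F [-10.8   1.9  20.2] M [0.304 2.267 0.781] Ty -1.7 Fx -10.9 | rxF -0.179 total 0.602 w 0.0141 g 56
```

Call:
{"op": "send_rows", "data": {"steps": [[[-0.4,-4.8,-0.5,0,0,3,5],[0,-4.8,0,0,0,3,5]]]}}

```text
clock: 10.58
eef_pos: [0.4687, -0.1187, 0.0804]
orientation: [-180.0, 0.1, -7.1]
wrist_force: [-6.5, 1.1, 8.3]
width: 0.0146
grasp_force: 53.6
```

```bash
python3 m.py
```

```text
t10.57 pos [ 0.4687 -0.1187  0.0804] yaw -7.11 R 90.7 th_pos 0.132 th_yaw 0.159 | F [-6.5  1.1  8.3] M [0.205 1.081 0.627] Ty -0.2 Fx -6.6 | rxF -0.038 total 0.589 w 0.0146 g 54
```

Call:
{"op": "send_rows", "data": {"steps": [[[0,-4.8,0,0,0,3,5],[0.1,-4.8,0,0,0,3,5]]]}}

```text
clock: 10.82
eef_pos: [0.4702, -0.1092, 0.0804]
orientation: [-180.0, 0.1, -13.1]
wrist_force: [-6.7, 1.1, 10.9]
width: 0.0147
grasp_force: 53.4
```

```bash
python3 m.py
```

```text
t10.82 pos [ 0.4702 -0.1092  0.0804] yaw -13.12 R 90.7 th_pos 0.238 th_yaw 0.264 | F [-6.7  1.1 10.9] M [0.278 1.275 0.595] Ty 0.4 Fx -6.8 | rxF 0.025 total 0.620 w 0.0147 g 53
```

Still free-running, 0.59 to 0.62 N·m. Going on.

Call:
{"op": "send_rows", "data": {"steps": [[[0,-4.8,0,0,0,3,5],[0.1,-4.8,0,0,0,3,5]]]}}

```text
clock: 11.08
eef_pos: [0.4727, -0.0998, 0.0804]
orientation: [-180.0, 0.1, -19.1]
wrist_force: [-6.8, 1.7, 9.6]
width: 0.014
grasp_force: 53.2
```

```bash
python3 m.py
```

```text
t11.07 pos [ 0.4727 -0.0998  0.0804] yaw -19.11 R 90.6 th_pos 0.345 th_yaw 0.368 | F [-6.8  1.7  9.6] M [0.289 1.278 0.54 ] Ty 0.6 Fx -7.0 | rxF 0.039 total 0.579 w 0.0140 g 53
```

Call:
{"op": "send_rows", "data": {"steps": [[[0,-4.8,0,0,0,3,5],[0.1,-4.8,0,0,0,3,5]]]}}

```text
clock: 11.32
eef_pos: [0.4761, -0.0908, 0.0804]
orientation: [-180.0, 0.1, -25.1]
wrist_force: [-7.2, 1.6, 10.7]
width: 0.0142
grasp_force: 52.9
```

```bash
python3 m.py
```

```text
t11.32 pos [ 0.4761 -0.0908  0.0804] yaw -25.11 R 90.6 th_pos 0.452 th_yaw 0.473 | F [-7.2  1.6 10.7] M [0.471 1.373 0.543] Ty 1.7 Fx -7.2 | rxF 0.137 total 0.680 w 0.0142 g 53
```

Call:
{"op": "send_rows", "data": {"steps": [[[0,-4.8,0,0,0,3,5]]]}}

```text
clock: 11.45
eef_pos: [0.4782, -0.0865, 0.0804]
orientation: [-180.0, 0.1, -28.1]
wrist_force: [-7.0, 1.7, 10.5]
width: 0.0142
grasp_force: 52.7
```

```bash
python3 m.py
```

```text
t11.45 pos [ 0.4782 -0.0865  0.0804] yaw -28.11 R 90.7 th_pos 0.505 th_yaw 0.526 | F [-7.   1.7 10.5] M [0.426 1.294 0.536] Ty 1.8 Fx -7.0 | rxF 0.147 total 0.682 w 0.0142 g 53
```

Call:
{"op": "send_rows", "data": {"steps": [[[0,-4.8,0,0,0,3,5],[0.1,-4.8,0,0,0,3,5]]]}}

```text
clock: 11.7
eef_pos: [0.483, -0.0781, 0.0804]
orientation: [180.0, 0.1, -34.1]
wrist_force: [-6.6, 2.0, 10.9]
width: 0.0142
grasp_force: 52.5
```

```bash
python3 m.py
```

```text
t11.70 pos [ 0.483  -0.0781  0.0804] yaw -34.11 R 90.6 th_pos 0.611 th_yaw 0.630 | F [-6.6  2.  10.9] M [0.451 1.414 0.497] Ty 2.0 Fx -6.6 | rxF 0.173 total 0.671 w 0.0142 g 52
```

Torque is about 0.67 to 0.68, hardly rising. I'll check the jaw gap in a picture.

```bash
python3 - <<'E'
from h import *
p=eyes.read_camera("top"); c=p["pixels"][140:220,300:400]; q=eyes.read_camera("scene"); d=q["pixels"][175:255,310:410]
f=lambda c:cv2.resize(c,None,fx=4,fy=4,interpolation=cv2.INTER_CUBIC)
cv2.imwrite("pics/t3.png",np.hstack([f(c),f(d)])[...,::-1])
hsv=cv2.cvtColor(p["pixels"],cv2.COLOR_RGB2HSV).astype(int)
m=(hsv[...,0]>8)&(hsv[...,0]<22)&(hsv[...,1]>200)&(hsv[...,2]>100); m[:140]=0;m[220:]=0;m[:,:315]=0;m[:,375:]=0
P=cloud(p,m); 
for a in (P[P[:,0]<.665],P[P[:,0]>.665]): print(len(a),a.mean(0) if len(a) else "",a.min(0),a.max(0))
E
```

```text
65 [ 0.63953822 -0.12719205  0.05478028] [ 0.55828908 -0.15473278  0.03712641] [ 0.64731248 -0.08021807  0.43134397]
87 [ 0.67819388 -0.12525469  0.04119465] [ 0.67351303 -0.15770694  0.01036587] [ 0.6872655  -0.09419995  0.0471299 ]
```

View pics/t3.png

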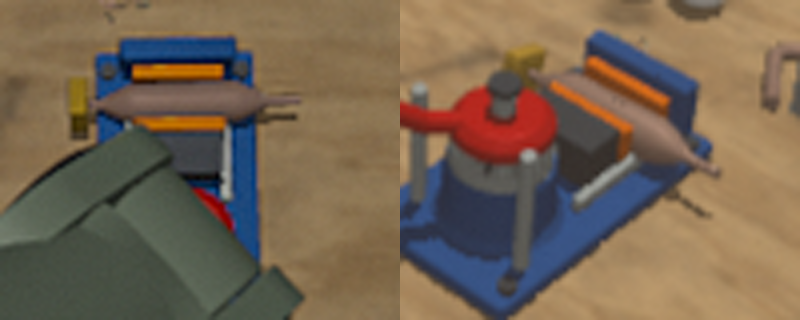

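The pictures show the moving pad at (178,122) just reaching the drier, and the back pad at (178,70) just behind it. Pad centres are 38.7 mm apart, so the gap is about 29.7 mm against the 29 mm drier. The pinch is about to begin. Ratcheting again: lift and swing back two pitches.

Call:
{"op": "send_rows", "data": {"steps": [[[-0.5,2.4,0,0,0,-1.5,5],[0,0,-4,0,0,0,5],[0,0,-4,0,0,0,5],[0,0,-2.5,0,0,0,5],[0,0,0,0,0,0,5]]]}}

```text
clock: 12.42
eef_pos: [0.482, -0.0801, 0.0908]
orientation: [-180.0, -0.0, -32.5]
wrist_force: [3.8, 1.1, -6.6]
width: 0.0142
grasp_force: 48.8
```

```bash
python3 m.py
```

```text
t12.43 pos [ 0.482  -0.0801  0.0908] yaw -32.53 R 90.4 th_pos 0.587 th_yaw 0.603 | F [ 3.8  1.1 -6.6] M [ 0.364 -0.611  0.207] Ty -3.0 Fx 2.6 | rxF -0.268 total -0.062 w 0.0142 g 49
```

Call:
{"op": "send_rows", "data": {"steps": [[[1.1,12.8,0,0,0,-8.1,5],[1.1,12.8,0,0,0,-8.1,5],[1.1,12.8,0,0,0,-8.1,5],[1.1,12.8,0,0,0,-8.1,5],[1.1,12.8,0,0,0,-8.1,5],[1.1,12.8,0,0,0,-8.1,5],[0,0,0,0,0,0,5]]]}}

```text
clock: 13.3
eef_pos: [0.4724, -0.1547, 0.0906]
orientation: [-180.0, -0.0, 16.2]
wrist_force: [2.5, 5.9, -7.6]
width: 0.0139
grasp_force: 49.8
```

```bash
python3 m.py
```

```text
t13.30 pos [ 0.4724 -0.1547  0.0906] yaw 16.17 R 90.7 th_pos -0.269 th_yaw -0.247 | F [ 2.5  5.9 -7.6] M [ 1.223 -0.676  0.395] Ty -4.9 Fx 4.0 | rxF -0.438 total -0.043 w 0.0139 g 50
```

Aligned at -0.247 rad, where -0.248 was wanted. Lowering into the teeth.

Call:
{"op": "send_rows", "data": {"steps": [[[0.3,0,4,0,0,0,5],[0,0,3,0,0,0,5],[0,0,2.8,0,0,0,5],[0,0,0.9,0,0,0,5],[0,0,0,0,0,0,5]]]}}

```text
clock: 13.92
eef_pos: [0.4723, -0.1546, 0.0803]
orientation: [-180.0, 0.0, 16.1]
wrist_force: [-5.7, 4.1, 9.8]
width: 0.0137
grasp_force: 52.4
```

```bash
python3 m.py
```

```text
t13.93 pos [ 0.4723 -0.1546  0.0803] yaw 16.05 R 90.9 th_pos -0.268 th_yaw -0.245 | F [-5.7  4.1  9.8] M [0.753 0.973 0.444] Ty -5.6 Fx -4.3 | rxF -0.513 total -0.069 w 0.0137 g 52
```

Call:
{"op": "send_rows", "data": {"steps": [[[0.1,-3.1,0,0,0,2,5],[0.1,-3.1,0,0,0,2,5]]]}}

```text
clock: 14.18
eef_pos: [0.4708, -0.149, 0.0804]
orientation: [180.0, 0.0, 12.0]
wrist_force: [-5.6, -0.1, 9.5]
width: 0.0144
grasp_force: 55.0
```

```bash
python3 m.py
```

```text
t14.18 pos [ 0.4708 -0.149   0.0804] yaw 11.98 R 90.7 th_pos -0.204 th_yaw -0.174 | F [-5.6 -0.1  9.5] M [-0.035  1.127  0.753] Ty -1.1 Fx -5.5 | rxF -0.113 total 0.640 w 0.0144 g 55
```

Seated and driving the hub again at 0.64. Continuing to feel.

Call:
{"op": "send_rows", "data": {"steps": [[[0.1,-3.1,0,0,0,2,5],[0.1,-3.1,0,0,0,2,5]]]}}

```text
clock: 14.42
eef_pos: [0.4696, -0.1428, 0.0804]
orientation: [180.0, 0.0, 8.0]
wrist_force: [-8.1, -0.7, 11.2]
width: 0.0141
grasp_force: 55.5
```

```bash
python3 m.py
```

```text
t14.43 pos [ 0.4696 -0.1428  0.0804] yaw 7.99 R 90.7 th_pos -0.135 th_yaw -0.104 | F [-8.1 -0.7 11.2] M [-0.046  1.457  0.736] Ty -0.5 Fx -8.2 | rxF -0.064 total 0.673 w 0.0141 g 56
```

Call:
{"op": "send_rows", "data": {"steps": [[[0,-3.1,0,0,0,2,5],[0,-3.1,0,0,0,2,5]]]}}

```text
clock: 14.68
eef_pos: [0.4688, -0.1366, 0.0804]
orientation: [180.0, 0.0, 4.0]
wrist_force: [-7.6, -0.0, 11.9]
width: 0.014
grasp_force: 55.9
```

```bash
python3 m.py
```

```text
t14.68 pos [ 0.4688 -0.1366  0.0804] yaw 3.99 R 90.7 th_pos -0.066 th_yaw -0.035 | F [-7.6 -0.  11.9] M [0.078 1.487 0.779] Ty -0.5 Fx -7.6 | rxF -0.065 total 0.714 w 0.0140 g 56
```

Call:
{"op": "send_rows", "data": {"steps": [[[0,-3.1,0,0,0,2,5],[0,-3.1,0,0,0,2,5]]]}}

```text
clock: 14.92
eef_pos: [0.4684, -0.1304, 0.0804]
orientation: [180.0, 0.0, -0.0]
wrist_force: [-8.3, -0.4, 11.4]
width: 0.0141
grasp_force: 56.4
```

```bash
python3 m.py
```

```text
t14.93 pos [ 0.4684 -0.1304  0.0804] yaw -0.01 R 90.7 th_pos 0.003 th_yaw 0.035 | F [-8.3 -0.4 11.4] M [0.125 1.612 0.851] Ty 0.4 Fx -8.3 | rxF 0.008 total 0.859 w 0.0141 g 56
```

The torque is rising at about 1 N·m per rad, so the drier is now pinched. Two more 4° steps.

Call:
{"op": "send_rows", "data": {"steps": [[[0,-3.1,0,0,0,2,5],[0,-3.1,0,0,0,2,5]]]}}

```text
clock: 15.18
eef_pos: [0.4684, -0.1241, 0.0804]
orientation: [180.0, 0.0, -4.0]
wrist_force: [-9.2, 0.4, 13.7]
width: 0.0141
grasp_force: 56.8
```

```bash
python3 m.py
```

```text
t15.18 pos [ 0.4684 -0.1241  0.0804] yaw -4.00 R 90.6 th_pos 0.072 th_yaw 0.105 | F [-9.2  0.4 13.7] M [0.148 1.748 0.859] Ty 0.2 Fx -9.2 | rxF -0.008 total 0.851 w 0.0141 g 57
```

Call:
{"op": "send_rows", "data": {"steps": [[[0,-3.1,0,0,0,2,5],[0,-3.1,0,0,0,2,5]]]}}

```text
clock: 15.42
eef_pos: [0.4689, -0.1179, 0.0804]
orientation: [180.0, 0.1, -8.0]
wrist_force: [-9.9, 0.6, 14.8]
width: 0.0145
grasp_force: 57.3
```

```bash
python3 m.py
```

```text
t15.43 pos [ 0.4689 -0.1179  0.0804] yaw -8.00 R 90.6 th_pos 0.141 th_yaw 0.175 | F [-9.9  0.6 14.8] M [0.241 1.888 0.866] Ty 0.8 Fx -9.9 | rxF 0.040 total 0.906 w 0.0145 g 57
```

The fit gives roughly 37 to 43 N. I'll add 2° for mid-range, back off within the play to unload the twist, then open.

Call:
{"op": "send_rows", "data": {"steps": [[[0,-3.1,0,0,0,2,5]]]}}

```text
clock: 15.55
eef_pos: [0.4693, -0.1147, 0.0804]
orientation: [180.0, 0.1, -10.0]
wrist_force: [-10.0, 2.3, 15.1]
width: 0.0142
grasp_force: 57.5
```

```bash
python3 m.py
```

```text
t15.55 pos [ 0.4693 -0.1147  0.0804] yaw -9.99 R 90.6 th_pos 0.176 th_yaw 0.209 | F [-10.    2.3  15.1] M [0.27  1.869 0.91 ] Ty -0.6 Fx -10.2 | rxF -0.083 total 0.827 w 0.0142 g 58
```

Call:
{"op": "send_rows", "data": {"steps": [[[0,0,0,0,0,0,5],[-0.5,2.4,0,0,0,-1.5,5],[0,0,0,0,0,0,5]]]}}

```text
clock: 15.92
eef_pos: [0.469, -0.1167, 0.0804]
orientation: [-180.0, 0.0, -8.4]
wrist_force: [-4.6, 4.2, 11.6]
width: 0.0143
grasp_force: 54.3
```

```bash
python3 m.py
```

```text
t15.93 pos [ 0.469  -0.1167  0.0804] yaw -8.40 R 90.7 th_pos 0.154 th_yaw 0.181 | F [-4.6  4.2 11.6] M [0.895 0.998 0.66 ] Ty -3.5 Fx -5.1 | rxF -0.326 total 0.334 w 0.0143 g 54
```

Call:
{"op": "send_rows", "data": {"steps": [[[0,0,0,0,0,0,30],[0,0,0,0,0,0,60],[0,0,0,0,0,0,60],[0,0,0,0,0,0,60]]]}}

```text
clock: 16.42
eef_pos: [0.4693, -0.1168, 0.08]
orientation: [180.0, -0.0, -8.4]
wrist_force: [0.3, -0.8, -0.4]
width: 0.06
grasp_force: 0.0
```

```bash
python3 m.py
```

```text
t16.43 pos [ 0.4693 -0.1168  0.08  ] yaw -8.44 R 90.4 th_pos 0.154 th_yaw 0.182 | F [ 0.3 -0.8 -0.4] M [-0.043  0.01   0.015] Ty 0.8 Fx 0.4 | rxF 0.071 total 0.087 w 0.0600 g 0
```

Call:
{"op": "send_rows", "data": {"steps": [[[0,0,-20,0,0,0,60],[0,0,-40,0,0,0,60],[0,0,-50,0,0,0,60],[-60,0,-30,0,0,0,60],[-20,30,0,0,0,0,60],[0,60,0,0,0,0,60],[0,60,0,0,0,0,60],[0,0,0,0,0,0,60]]]}}

```text
clock: 17.42
eef_pos: [0.372, -0.2512, 0.2184]
orientation: [179.9, -0.0, -8.9]
wrist_force: [0.3, 0.7, 0.4]
width: 0.0599
grasp_force: 0.0
```

```bash
python3 - <<'E'
from fit import *
for n in ["top","scene"]:
    p,P,B=fit(n); q=P[P[:,0]<.5]; print(n,len(q),q.mean(0),np.percentile(q[:,2],[50,90]))
    c=p["pixels"][130:260,290:390] if n=="top" else p["pixels"][150:280,290:420]
    cv2.imwrite(f"pics/{n}4.png",cv2.resize(c,None,fx=4,fy=4,interpolation=cv2.INTER_CUBIC)[...,::-1])
a=cv2.imread("pics/top4.png");b=cv2.imread("pics/scene4.png");im=np.hstack([a,b]);cv2.imwrite("pics/f4.png",cv2.resize(im,(800,int(im.shape[0]*800/im.shape[1]))))
E
```

```text
top 138 [ 0.4644 -0.1187  0.1062] [0.1063 0.109 ]
scene 203 [ 0.4629 -0.1238  0.103 ] [0.1037 0.1083]
```

View pics/f4.png

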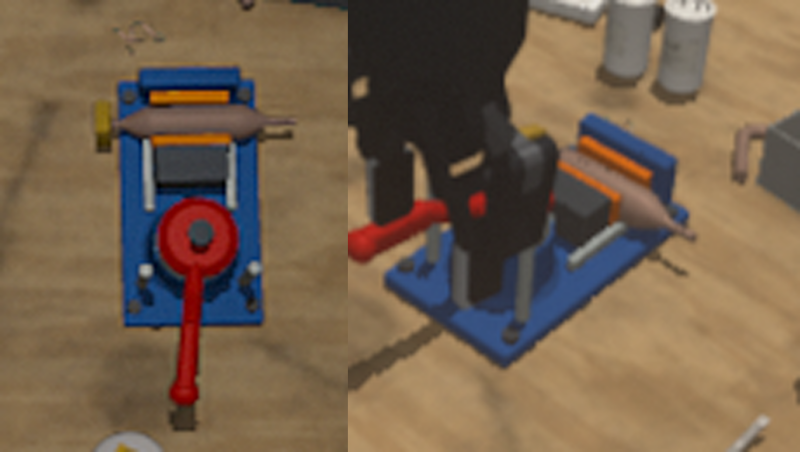

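The picture shows the drier at (190,122) pinched between both orange pads, at (190,97) and (190,140). The lever is free and down, with its bar top at 0.106 to 0.109 m as at the start. The arm is clear of the clamp. Handing in.

```bash
python3 -c "
from plant import manip
print(manip.finish_job())"
```

```text
the job is handed in; nothing more can be done
None
```

The drier is clamped at an estimated 25–45 N (inferred from lever torque and angle, target 20–70 N), with the lever down in its teeth and the arm clear; the job is handed in, but no verdict came back.

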